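# Unload the specimen vials onto their stands

## Task

Lift the retaining bar out of the rack's brackets and lay it flat, grip up, in the long aluminium tray. Then stand each of the three round vials upright in the round grey stand of its size (thinnest vial in the smallest stand, thickest in the largest), setting them down rather than dropping them, and leave the square bottle standing where it is in the rack.

Things in the scene. Friction and masses are not known exactly. Their poses are not given: they have to be found in the camera images.
- rack: Fixed vial rack, underside on the bench (origin: its centre). Black base 238 (its y) x 64 x 30 mm high; four bays in a row at y = -87, -29, 29, 87 mm, each 52 mm square inside, floor at height 8 mm, walls 6 mm thick. Aluminium posts at y = -130 and 130 mm (44 x 14 mm) end in upward-open brackets: seat at height 82 mm, prongs to 94 mm, slot 30 mm wide.
- bar: Loose steel retaining bar, about 0.22 kg, lying in the rack's two brackets above the caps: 304 mm long (its y), 8 mm thick, 12 mm wide, its last 34 mm each end 24 mm wide. In its middle a black upright grip, 12 mm thick (its x), 40 mm long (its y), top 53 mm above the bar's underside. Origin: centre of the underside (82 mm above the bench at the start).
- bar_tray: Fixed low aluminium tray on the bench for the bar: 340 mm long (its y), 64 mm wide (its x), walls 4 mm thick and 14 mm high, floor 4 mm thick. Empty at the start. Origin: centre of the underside, on the bench; z up.
- vial_small: Loose small round specimen vial (thinnest of the three): upright glass cylinder 26 mm in diameter with a white cap of the same diameter, 70 mm high in all (all three are equally high), mass about 50 g. Stands in one of the rack's bays at the start, under the bar. Origin: centre of the underside; z up.
- vial_medium: Loose medium round specimen vial (middle size of the three): upright glass cylinder 34 mm in diameter with a white cap of the same diameter, 70 mm high in all (all three are equally high), mass about 80 g. Stands in one of the rack's bays at the start, under the bar. Origin: centre of the underside; z up.
- vial_large: Loose large round specimen vial (thickest of the three): upright glass cylinder 42 mm in diameter with a white cap of the same diameter, 70 mm high in all (all three are equally high), mass about 120 g. Stands in one of the rack's bays at the start, under the bar. Origin: centre of the underside; z up.
- square_bottle: Loose square amber bottle with a square white cap, 36 mm by 36 mm, 70 mm high, about 110 g; stands in one of the rack's bays and is to stay there. Origin: centre of the underside; z up.
- stand_small: Fixed grey round vial stand (smallest of three), a shallow open cup on the bench: inner diameter 44 mm, outer 50 mm, inner floor 5 mm and rim 14 mm above the bench. For the small vial. Origin: centre of the underside, on the bench; z up.
- stand_medium: Fixed grey round vial stand (middle of three), a shallow open cup on the bench: inner diameter 58 mm, outer 64 mm, inner floor 5 mm and rim 14 mm above the bench. For the medium vial. Origin: centre of the underside, on the bench; z up.
- stand_large: Fixed grey round vial stand (largest of three), a shallow open cup on the bench: inner diameter 72 mm, outer 78 mm, inner floor 5 mm and rim 14 mm above the bench. For the large vial. Origin: centre of the underside, on the bench; z up.

How it is judged:
By the outcome, as a careful person would: the job done as asked, in the order asked, and still so for the second after the job is handed in, with the robot touching nothing.
It also fails if it takes over 99 s, if anything falls off the work surface, if the arm or the gripper's body presses on something with over 40 N, if the wrist force passes 120 N, or if a joint passes its speed limit or range.

## Robot

A 6-joint arm with a two-finger parallel gripper is mounted at the origin on the work surface. World frame = base frame: x ahead of the robot, y to its left, z up, the work surface at z = 0. Lengths are in mm, angles in rad, forces in N, time in s.
With the tool pointing down it reaches from about 300 to 875 mm from the base axis. Payload 6.4 kg.
Tool frame: the origin (TCP) lies at the very end of the fingers, on their centre line; the grasp point (between the pads) lies 19 mm behind it; z points along the fingers, x is the direction in which the jaws open and shut, and the axes are right-handed (so a half turn about z gives the same grasp; the last joint's range is limited). The gripper opens to 88 mm and grips with 3 to 60 N. Pads are 18 mm wide; open, the fingers measure 123 mm over their backs; the gripper's body (75 mm by 187 mm) begins 45 mm behind the grasp point.
Start: joints at [-1.549, 0.181, 1.607, -0, 1.354, -0.206], TCP at [129.87, -560.156, 207.714] pointing down, gripper open.
Joint ranges: [-2.99, 2.99], [-0.89, 2.07], [0.3, 2.58], [-1.14, 4.28], [0, 2.63], [-3.12, 3.12]. Speed limits (rad/s): [2.57, 2.57, 3.01, 3.14, 3.14, 3.14].

## Interface

Orientations are given as a rotation vector (axis times angle).
In Python, from rig import robot, cams, finder, sensors gives the robot as it stands. The module is installed in compiled form; this text tells all that it offers. Calls block until the motion is done:
- robot.move_to(position, orientation): joint-space move of the TCP to a pose.
- robot.line_to(position, orientation=None, velocity=150, threshold=None): straight line of the TCP; orientation=None keeps the orientation; velocity is the mean speed in mm/s. With threshold (N) it stops when the force on the tool has changed by that much, and returns True; else False.
- robot.move_joints(angles): joint-space move.
- robot.set_gripper(opening): finger opening in mm; the grip force is fixed at half the most; returns when the fingers have stopped.
- robot.hold(seconds).
- robot.inverse_kinematics(position, orientation): joint angles nearest the present ones, or None.
- cams.snapshot(name): name is "side" or "top" or "wrist"; returns a dict with "color" (480x640x3 uint8, red, green, blue), "K" (3x3 intrinsics, pixels), "k1" (the pictures are not rectified: a ray, as slopes to the right and down, at radius r is drawn at 1 + k1 r^2 times it, then the intrinsics apply), "rvec" (rotation vector, rad) and "tvec" (3), from world to camera coordinates, as OpenCV has them. Camera axes: x right, y down, z forward; pixel columns grow to the right and rows downward; lengths in mm; the calibration is good to about 2 mm. A picture is of the moment at which its call begins. There is no depth.
A pose or a line that the arm cannot do raises robot.MotionError and nothing moves.
- robot.close_job(): hands the job in, once; it reports no verdict.
Trained networks look in the newest picture that a camera, given by its name, has taken for a name from the list of things; names that differ only in an ending like _2 or _b are one class to them, and where a whole thing is asked for, a point or a joint stands for the part that bears it (a point fixed in the world has none). Each returns a list of dicts, best first, with "score" (0 to 1); they miss things now and then, are a little off and sometimes report something else, mostly with a low value. They report only what shows in the picture. A call takes as long as a camera call.
- finder.recognise(camera, query): "extent" ([left, top, right, bottom] in pixels, round what is visible of it).
Readings, each from a call of its own:
- sensors.current_time(): time.
- sensors.current_joints(): joint angles.
- sensors.current_joint_velocities(): joint speeds.
- sensors.current_effort(): joint torques, N m.
- sensors.current_position(): TCP position.
- sensors.current_tcp_rot(): TCP orientation.
- sensors.current_force(): force on the tool from outside, world axes, zero at the start.
- sensors.current_torque(): the same for the moment, N m.
- sensors.current_grip_width(): finger opening in mm.
Only numpy, scipy, OpenCV 4.12 (cv2) and the standard library are available. Lean on these libraries where they do the work, as an engineer would, in place of code of your own. Each camera call takes 0.05 s, during which the arm holds its last target. There are 200 camera calls.

## Working session

There is one attempt and no reset: what is moved stays moved. The work goes in short steps, each a Python script; the robot and the scene stay as the last script left them, time stands still between calls to the robot, and variables do not carry over. Pictures are saved under pics/ and viewed, on a budget of 14 in all, crops included, one or two more only if the job needs it, and the job is handed in when it is done.

```bash
mkdir -p pics; cat > h.py <<'E'
import numpy as np, cv2
from rig import robot, cams, finder, sensors
def snap(n, f=None):
    s=cams.snapshot(n)
    if f: cv2.imwrite('pics/'+f, s['color'][:,:,::-1])
    return s
def ray(s,uv):
    K=np.array(s['K']);R=cv2.Rodrigues(np.array(s['rvec'],float))[0];t=np.array(s['tvec'],float).ravel()
    k=np.array([float(s['k1']),0,0,0])
    p=cv2.undistortPoints(np.array([[uv]],float),K,k).ravel()
    return -R.T@t, R.T@np.array([p[0],p[1],1.])
def at_z(s,uv,z):
    c,d=ray(s,uv); return c+d*(z-c[2])/d[2]
def tri(obs):
    A=np.zeros((3,3));b=np.zeros(3)
    for s,uv in obs:
        c,d=ray(s,uv);d/=np.linalg.norm(d);P=np.eye(3)-np.outer(d,d);A+=P;b+=P@c
    return np.linalg.solve(A,b)
def proj(s,P):
    return cv2.projectPoints(np.array(P,float).reshape(-1,3),np.array(s['rvec'],float),np.array(s['tvec'],float),np.array(s['K']),np.array([float(s['k1']),0,0,0]))[0].reshape(-1,2)
def down(a):  # tool down, jaw x axis at world angle a
    c,s=np.cos(a),np.sin(a)
    return cv2.Rodrigues(np.array([[c,s,0],[s,-c,0],[0,0,-1.]]))[0].ravel()
E
python3 - <<'E'
from h import *
for n in ('top','side'):
    s=snap(n,n+'1.png'); c,_=ray(s,(320,240)); print(n,c.round(),s['K'][0][0],s['k1'])
    for q in 'rack bar bar_tray vial_small vial_medium vial_large square_bottle stand_small stand_medium stand_large'.split():
        for r in finder.recognise(n,q)[:2]:
            e=r['extent'];m=((e[0]+e[2])/2,(e[1]+e[3])/2);print(q,round(r['score'],2),np.round(e),at_z(s,m,0).round())
print(sensors.current_time(), sensors.current_tcp_rot())
E
```

```text
top [439.  -0. 900.] 475.5959643743086 -0.1005590257573681
rack 0.87 [115. 255. 282. 299.] [468. 215.   0.]
rack 0.69 [140. 273. 172. 297.] [451. 297.   0.]
bar 0.57 [108. 266. 282. 293.] [464. 221.   0.]
bar_tray 0.7 [171. 273. 199. 291.] [458. 240.   0.]
bar_tray 0.61 [130. 177. 310. 218.] [623. 182.   0.]
vial_small 0.55 [212. 280. 229. 286.] [458. 173.   0.]
vial_medium 0.77 [238. 267. 255. 288.] [470. 123.   0.]
vial_medium 0.71 [128. 178. 312. 220.] [621. 182.   0.]
vial_large 0.62 [137. 272. 172. 294.] [455. 300.   0.]
square_bottle 0.56 [168. 269. 200. 292.] [460. 241.   0.]
stand_small 0.71 [356. 206. 383. 230.] [ 590. -108.    0.]
stand_medium 0.59 [339. 270. 370. 298.] [463. -81.   0.]
stand_large 0.9 [431. 249. 472. 292.] [ 491. -267.    0.]
side [194. 546. 676.] 462.8688350279194 -0.05568337340777416
rack 0.91 [221. 273. 335. 450.] [481. 195.   0.]
rack 0.57 [288. 324. 299. 360.] [480. 147.   0.]
bar 0.61 [223. 271. 327. 426.] [500. 176.   0.]
bar 0.46 [288. 322. 298. 356.] [483. 143.   0.]
bar_tray 0.27 [243. 373. 272. 418.] [474. 266.   0.]
vial_small 0.77 [286. 321. 300. 357.] [483. 143.   0.]
vial_medium 0.91 [297. 300. 314. 334.] [490.  90.   0.]
vial_large 0.59 [244. 371. 273. 424.] [471. 267.   0.]
vial_large 0.48 [139. 258. 284. 400.] [624. 198.   0.]
square_bottle 0.8 [262. 348. 293. 388.] [474. 207.   0.]
stand_small 0.88 [301. 228. 321. 243.] [ 598. -112.    0.]
stand_small 0.57 [258. 350. 292. 390.] [476. 212.   0.]
stand_medium 0.69 [345. 248. 376. 279.] [464. -88.   0.]
stand_large 0.93 [366. 199. 397. 222.] [ 499. -272.    0.]
1.1 [ 2.45953296e+00 -1.95452135e+00  5.34168515e-05]
```

View pics/top1.png

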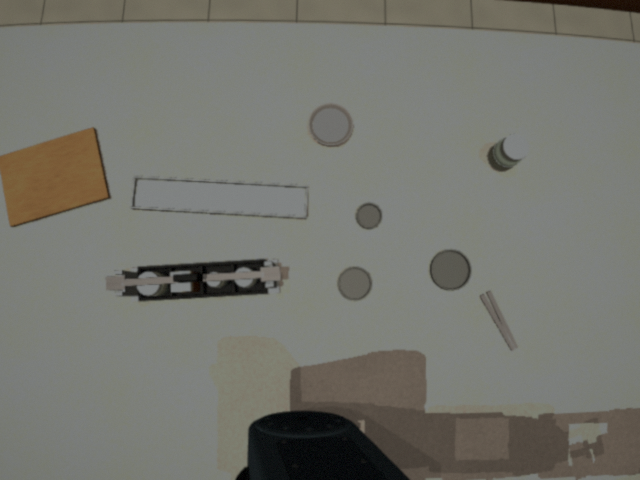

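View pics/side1.png

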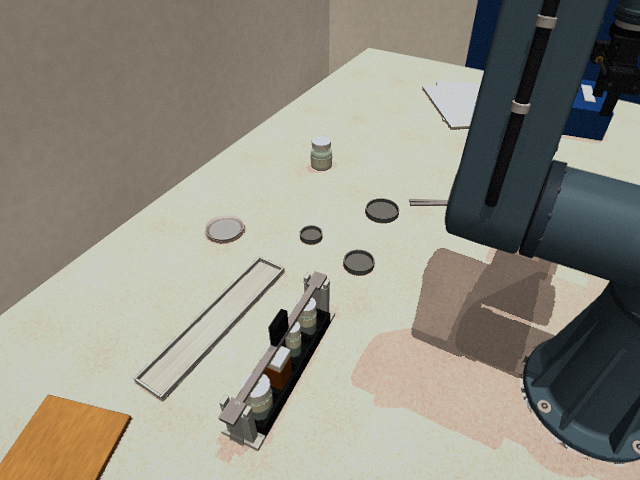

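The top picture shows the rack at about (200,280) with, from the left, large (150,283), square bottle (183,282), small (217,283) and medium (245,278). The tray is at (220,198). The stands are small (369,215), medium (355,283) and large (451,270). The dish at (331,125) and the jar at (505,153) are not part of the job. The side picture agrees.

Next come closer views from the wrist camera.

```bash
python3 - <<'E'
from h import *
import pickle
s=cams.snapshot('wrist'); c,d=ray(s,(320,240)); R=cv2.Rodrigues(np.array(sensors.current_tcp_rot()))[0]
print('cam in tool',(R.T@(c-sensors.current_position())).round(1),(R.T@d).round(3), s['K'][0][0])
off=R.T@(c-sensors.current_position())
V={}
def go(name,cx,cy,z,a):
    o=down(a);R=cv2.Rodrigues(o)[0];p=np.array([cx,cy,z])-(R@off)*[1,1,0]
    robot.move_to(p,o); robot.hold(.2); V[name]=snap('wrist',name+'.png')
    for q in 'bar bar_tray vial_small vial_medium vial_large square_bottle stand_small stand_medium stand_large'.split():
        for r in finder.recognise('wrist',q)[:1]:
            e=r['extent'];m=((e[0]+e[2])/2,(e[1]+e[3])/2);print(name,q,round(r['score'],2),np.round(e),at_z(V[name],m,5).round(1))
    print(sensors.current_joints(),sensors.current_time())
go('w_st',520,-160,330,0.0)
go('w_r1',520,130,380,0.0)
go('w_r2',520,270,380,0.0)
pickle.dump(V,open('V.pkl','wb'))
E
```

```text
cam in tool [  -0.7  -70.7 -177.5] [-0.013  0.251  0.968] 336.82221029173894
w_st bar_tray 0.65 [372.   0. 425.  24.] [621.3  24.3   5. ]
w_st stand_small 0.68 [360.  94. 396. 130.] [ 597.1 -104.1    5. ]
w_st stand_medium 0.95 [262.  68. 309. 117.] [468.4 -78.3   5. ]
w_st stand_large 0.63 [284. 201. 332. 250.] [ 496.2 -268.     5. ]
[-6.25383474e-01  9.45527869e-02  1.46002277e+00  3.64612392e-05
  1.58699661e+00 -6.25481987e-01] 3.75
w_r1 bar 0.76 [267.   0. 302. 208.] [460.4 202.4   5. ]
w_r1 bar_tray 0.69 [362.   0. 423. 228.] [627.9 187.5   5. ]
w_r1 vial_small 0.65 [273. 116. 296. 132.] [460.5 172.6   5. ]
w_r1 vial_medium 0.77 [274. 148. 306. 173.] [467.7 117.1   5. ]
w_r1 vial_large 0.74 [255.  12. 296.  56.] [450.1 301.5   5. ]
w_r1 square_bottle 0.71 [261.  60. 294. 100.] [451.5 237.1   5. ]
w_r1 stand_small 0.69 [352. 279. 378. 304.] [ 593.7 -109.1    5. ]
w_r1 stand_medium 0.92 [278. 259. 312. 296.] [470.1 -81.6   5. ]
w_r1 stand_large 0.71 [300. 382. 323. 388.] [ 495.5 -306.     5. ]
[-1.13353080e-01 -2.30955983e-02  1.48481844e+00 -2.46815298e-05
  1.67984551e+00 -1.13351920e-01] 5.5833
w_r2 bar 0.81 [264.  80. 309. 300.] [460.2 210.1   5. ]
w_r2 bar_tray 0.69 [361.  95. 417. 304.] [628.7 194.7   5. ]
w_r2 vial_small 0.68 [278. 206. 297. 231.] [461.4 162.4   5. ]
w_r2 vial_medium 0.62 [279. 236. 302. 267.] [464.5 105.3   5. ]
w_r2 vial_large 0.92 [260. 127. 297. 158.] [450.8 285.1   5. ]
w_r2 square_bottle 0.78 [269. 167. 296. 195.] [454.5 224.5   5. ]
w_r2 stand_medium 0.54 [281. 331. 313. 344.] [471.5 -60.4   5. ]
w_r2 stand_large 0.55 [299. 411. 328. 419.] [ 499.2 -239.7    5. ]
[1.52497633e-01 5.51387326e-02 1.40557702e+00 7.57901578e-06
 1.68085506e+00 1.52608870e-01] 6.9
```

```bash
python3 - <<'E'
import cv2
for n,(x0,y0,x1,y1) in {'w_r2':(230,70,440,320),'w_r1':(230,0,440,230)}.items():
    i=cv2.imread(f'pics/{n}.png')[y0:y1,x0:x1]
    f=600/(y1-y0); cv2.imwrite(f'pics/{n}c.png',cv2.resize(i,None,fx=2.4,fy=2.4,interpolation=cv2.INTER_CUBIC))
E
```

```text
(no output)
```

View pics/w_r2c.png

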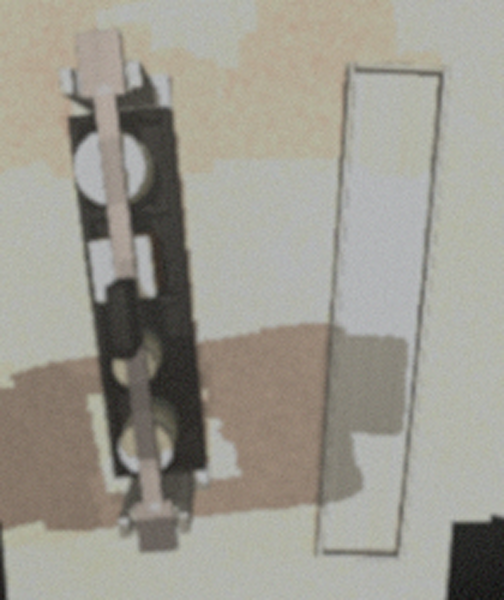

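View pics/w_r1c.png

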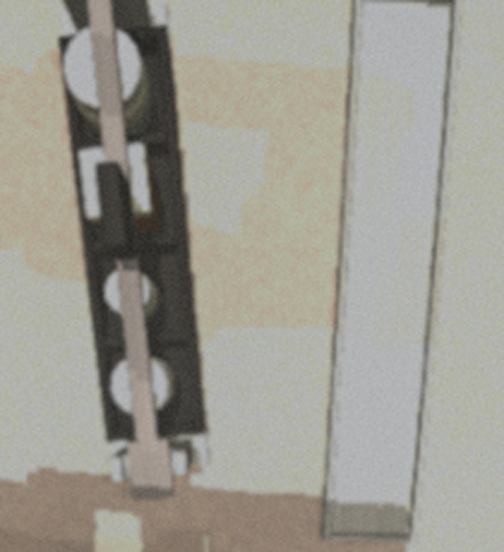

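The crops show the bar running from (99,31) to (158,546) in w_r2c. The large cap is at (110,168), the small at (136,357) and the medium at (146,440). The tray corners are (347,66), (443,70), (400,554) and (318,552). In w_r1c the near bar end is at (152,489), the caps at (103,67), (129,292) and (140,385), and the tray's near corners at (323,536) and (411,538).

```bash
python3 - <<'E'
from h import *
import pickle
V=pickle.load(open('V.pkl','rb'))
r1=lambda x,y:(V['w_r1'],(230+x/2.4,y/2.4)); r2=lambda x,y:(V['w_r2'],(230+x/2.4,70+y/2.4))
near=tri([r1(152,489),r2(158,546)]);print('near',near.round(1), at_z(*r1(152,489),90).round(1),at_z(*r2(158,546),90).round(1))
far=at_z(*r2(99,31),90);n=at_z(*r2(158,546),90);d=far-n;print('far',far.round(1),'mid',((far+n)/2).round(1),np.linalg.norm(d),'yaw',np.arctan2(-d[0],d[1]))
for k,a,b in [('large',(103,67),(110,168)),('small',(129,292),(136,357)),('medium',(140,385),(146,440))]:
    print(k,tri([r1(*a),r2(*b)]).round(1),at_z(*r1(*a),78).round(1),at_z(*r2(*b),78).round(1))
C=[at_z(*r2(*p),14) for p in [(347,66),(443,70),(400,554),(318,552)]];print('tray',np.round(C,1),np.mean(C,0).round(1))
d=(C[0]+C[1]-C[2]-C[3])/2;print('len',np.linalg.norm(d),'yaw',np.arctan2(-d[0],d[1]))
for p,q in [((318,552),(323,536)),((400,554),(411,538))]: print(tri([r2(*p),r1(*q)]).round(1),at_z(*r1(*q),14).round(1))
# wrist stand boxes z14
for k,e in dict(small=[360,94,396,130],medium=[262,68,309,117],large=[284,201,332,250]).items():
    m=((e[0]+e[2])/2,(e[1]+e[3])/2);print(k,at_z(V['w_st'],m,14).round(1))
print(down(0),[robot.inverse_kinematics([470,200,200],down(a)) is not None for a in (-1.6,-.6,0.06,1.6)])
E
```

```text
near [479.5  61.1  96.4] [478.8  60.2  90. ] [479.   58.2  90. ]
far [454.3 356.9  90. ] mid [466.7 207.6  90. ] 299.73705105174673 yaw 0.08243193311462099
large [456.4 286.   78.3] [456.6 286.1  78. ] [456.2 286.   78. ]
small [465.  172.   54.9] [467.4 170.   78. ] [467.8 176.4  78. ]
medium [470.3 118.4  58.6] [472.2 118.8  78. ] [472.3 124.2  78. ]
tray [[598.7 350.1  14. ]
 [659.6 348.3  14. ]
 [649.6  16.9  14. ]
 [589.1  18.9  14. ]] [624.2 183.6  14. ]
len 331.4704684180702 yaw -0.02957049970156937
[589.8  14.4   4.1] [588.   16.4  14. ]
[651.   13.3   6.1] [648.6  15.   14. ]
small [ 595.9 -105.6   14. ]
medium [468.8 -80.1  14. ]
large [ 497.  -265.9   14. ]
[3.14159265 0.         0.        ] [True, True, True, True]
```

View pics/w_st.png

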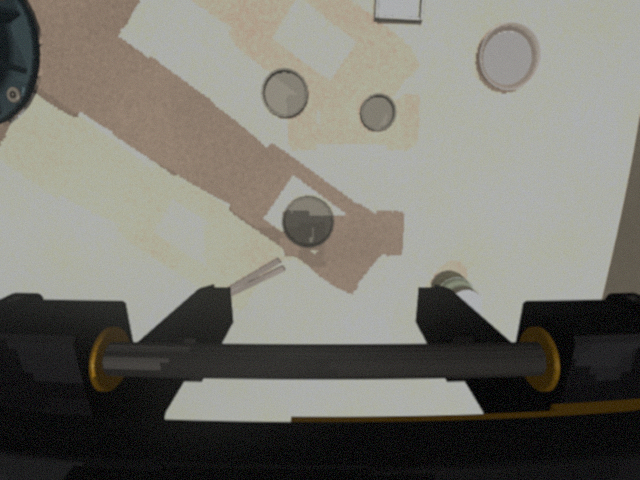

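Stands in w_st: medium (285,93), small (378,112) and large (308,221), matching the boxes. The bar centre is about (467,207), yaw 0.08. I'll take a close look from above the grip before grasping.

```bash
python3 - <<'E'
from h import *
import pickle
robot.move_to([467,207,230],down(0.08)); robot.hold(.2)
s=snap('wrist'); pickle.dump(s,open('g.pkl','wb'))
i=s['color'][60:400,200:440,::-1]; cv2.imwrite('pics/g.png',cv2.resize(i,None,fx=1.76,fy=1.76,interpolation=cv2.INTER_CUBIC))
print(sensors.current_time(),proj(s,[[467,207,135],[467,207,90]]))
E
```

```text
7.8333 [[320.28120685 239.47625078]
 [320.5995345  227.95588102]]
```

View pics/g.png

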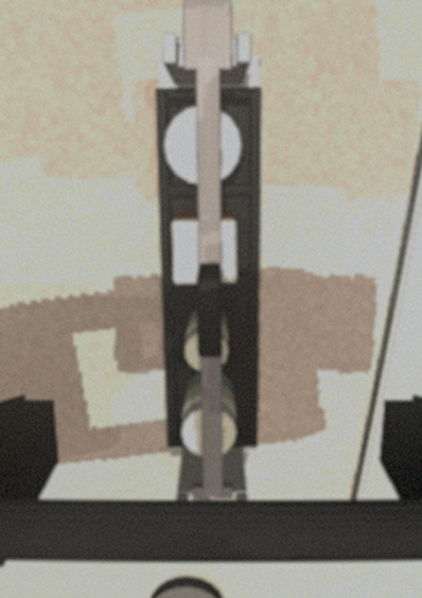

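The grip top is centred at crop (209.5,313), about 1 mm off the TCP, and the bar yaw is about 0.087. Grasping now.

```bash
python3 - <<'E'
from h import *
import pickle
o=down(0.087)
robot.line_to([466.2,207.5,97],o,velocity=100)
f0=np.array(sensors.current_force()); robot.set_gripper(0); robot.hold(.1)
print('w',sensors.current_grip_width(),'f',(np.array(sensors.current_force())-f0).round(1))
robot.line_to([466.2,207.5,190],velocity=70); robot.hold(.2)
print('w',sensors.current_grip_width(),'f',(np.array(sensors.current_force())-f0).round(1),np.array(sensors.current_torque()).round(2))
robot.line_to([624,183.5,150],down(-0.03),velocity=150); robot.hold(.2)
s=snap('wrist','t.png'); pickle.dump(s,open('t.pkl','wb')); snap('side','t_side.png')
print(sensors.current_time())
E
```

```text
w 11.472583920674062 f [ 0.5 -0.  -0.8]
w 11.376050930848999 f [ 0.1 -0.8 -2. ] [-0.08 -0.07  0.02]
13.7833
```

View pics/t.png

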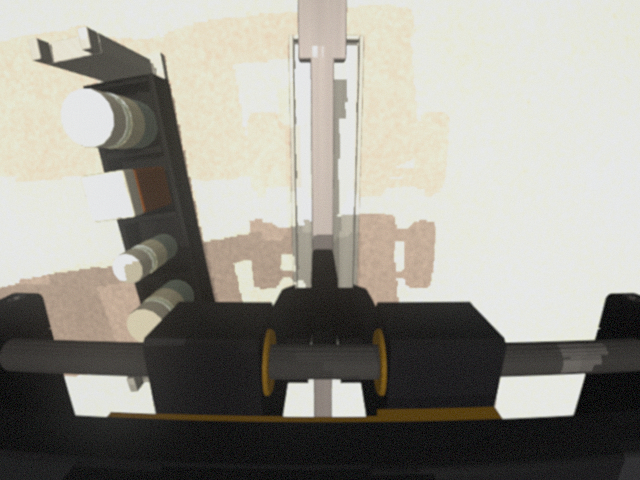

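The bar hangs straight above the tray, whose far edge is at row 38, columns 291–363. The bar runs at column 322. I'll check the tray position from this view, then lower it.

```bash
python3 - <<'E'
from h import *
import pickle
s=pickle.load(open('t.pkl','rb'))
a=[at_z(s,p,14) for p in [(291,37),(363,37),(295,250),(357,250)]]; print(np.round(a,1))
A=(a[0]+a[1])/2;B=(a[2]+a[3])/2; yaw=np.arctan2(-(A-B)[0],(A-B)[1]); c=A+170*(B-A)/np.linalg.norm(B-A); print(c,yaw)
x,y=(c[0]+624)/2,(c[1]+183.5)/2; print(x,y)
assert abs(x-624)<6 and abs(y-183.5)<8
robot.line_to([x,y,32],down(-0.03),velocity=120)
print(robot.line_to([x,y,17],velocity=25,threshold=4),sensors.current_position(),sensors.current_force())
robot.set_gripper(40); robot.line_to([x,y,150],velocity=150)
robot.line_to([x-60,y-0,240],down(0),velocity=200)
robot.hold(.2)
s=snap('wrist','t2.png'); snap('top','t2top.png'); print(sensors.current_time())
E
```

```text
[[601.8 350.9  14. ]
 [662.5 349.2  14. ]
 [595.8 164.   14. ]
 [656.  162.2  14. ]]
[626.50107597 180.14492333  14.        ] -0.03337836271921495
625.2505379857573 181.82246166423596
True [624.84186444 181.79695417  18.85252999] [-0.76614616 -0.77972086  5.62015277]
18.0583
```

View pics/t2.png

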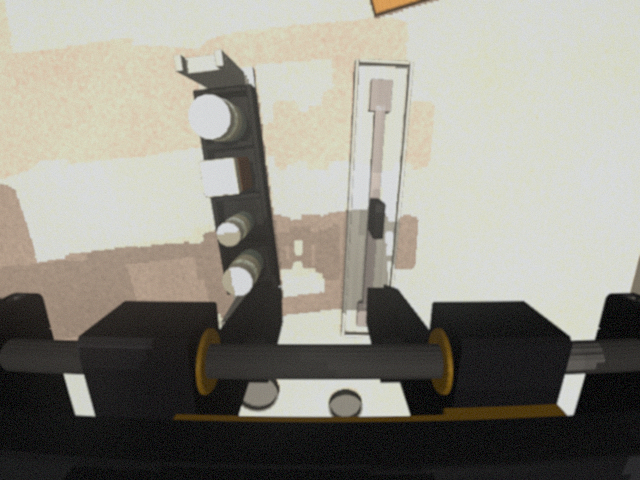

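The bar lies flat in the tray, grip up: ends at (380,95) and (362,315), grip at (377,218). Now closer views of the caps.

```bash
python3 - <<'E'
from h import *
import pickle
I=[];S=[]
for p in ([470,150,210],[457,290,210]):
    robot.move_to(p,down(0.087)); robot.hold(.2); s=snap('wrist');S.append(s)
    I.append(cv2.resize(s['color'][150:350,220:420,::-1],None,fx=2,fy=2,interpolation=cv2.INTER_CUBIC))
    for q in ('vial_small','vial_medium','vial_large'):
        for r in finder.recognise('wrist',q)[:1]:
            e=r['extent'];m=((e[0]+e[2])/2,(e[1]+e[3])/2);print(q,round(r['score'],2),np.round(e),at_z(s,m,78).round(1))
cv2.imwrite('pics/caps.png',np.hstack(I)); pickle.dump(S,open('caps.pkl','wb')); print(sensors.current_time())
E
```

```text
vial_small 0.7 [307. 189. 335. 223.] [467.6 173.   78. ]
vial_medium 0.55 [301. 229. 335. 277.] [468.7 127.   78. ]
vial_large 0.76 [295.  49. 341. 107.] [455.8 281.9  78. ]
vial_medium 0.94 [307. 380. 336. 396.] [470.8 112.1  78. ]
vial_large 0.92 [296. 203. 342. 255.] [453.6 289.9  78. ]
19.975
```

View pics/caps.png

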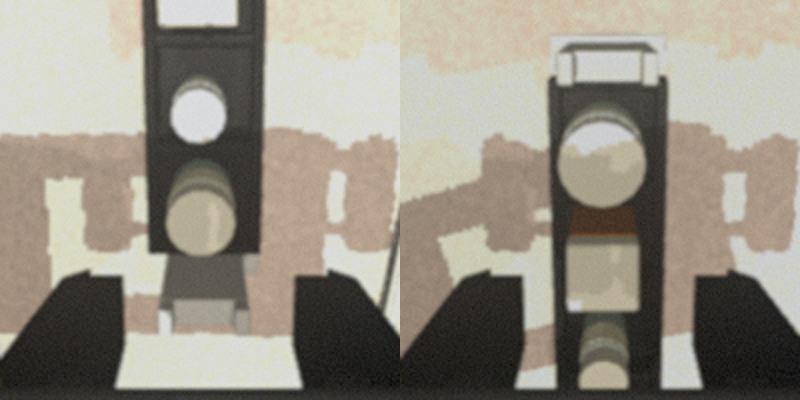

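Caps in the left crop are small (198,116) and medium (201,222). In the right crop the large is at (202,165), and the small's upper edge is at 362, so its centre is about (204,388).

```bash
python3 - <<'E'
from h import *
import pickle
S=pickle.load(open('caps.pkl','rb'));V=pickle.load(open('V.pkl','rb'))
f=lambda x,y:(220+x/2,150+y/2)
print('small',at_z(S[0],f(198,116),78),tri([(S[0],f(198,116)),(S[1],f(204,388))]))
print('med',at_z(S[0],f(201,222),78)); print('large',at_z(S[1],f(202,165),78),tri([(S[1],f(202,165)),(V['w_r1'],(230+103/2.4,67/2.4))]))
E
```

```text
small [466.0408854  170.73853212  78.        ] [466.15960256 171.90802936  85.22379718]
med [471.72481558 119.42067955  78.        ]
large [455.79509967 286.42061353  78.        ] [456.11885001 286.30968729  77.161265  ]
```

```bash
cat >> h.py <<'E'
def pick(x,y,a=0.087,z=38,dia=42):
    o=down(a); robot.move_to([x,y,150],o); robot.set_gripper(min(88,dia+28))
    hit=robot.line_to([x,y,z],velocity=100,threshold=12)
    f0=np.array(sensors.current_force()); robot.set_gripper(0); robot.hold(.1)
    robot.line_to([x,y,160],velocity=100); robot.hold(.1)
    print('hit',hit,'w',round(sensors.current_grip_width(),1),'df',(np.array(sensors.current_force())-f0).round(1))
def place(x,y,a=0.,z=35,dia=42):
    robot.line_to([x,y,160],down(a),velocity=220)
    robot.line_to([x,y,z+10],velocity=100); robot.hold(.15)
    hit=robot.line_to([x,y,z-3],velocity=15,threshold=2.5)
    print('touch',hit,np.round(sensors.current_position(),1),np.round(sensors.current_force(),1))
    robot.set_gripper(dia+16); robot.hold(.1); robot.line_to([x,y,160],velocity=120)
E
python3 - <<'E'
from h import *
import pickle
V=pickle.load(open('V.pkl','rb'))
W=dict(small=(378,112),medium=(285.5,92.5),large=(308,225.5))
st={}
T=snap('top');B={k:finder.recognise('top','stand_'+k)[:1] for k in W}
D=snap('side');C={k:finder.recognise('side','stand_'+k)[:1] for k in W}
for k in W:
    o=[(V['w_st'],W[k])];l=[at_z(V['w_st'],W[k],10).round(1)]
    for s,b in((T,B[k]),(D,C[k])):
        if b and b[0]['score']>.5:
            e=b[0]['extent'];m=((e[0]+e[2])/2,(e[1]+e[3])/2);p=at_z(s,m,10);l.append(p.round(1));o.append((s,m)) if abs(p-l[0]).max()<15 else 0
    print(k,l,'tri',tri(o).round(1))
pick(456,286.3,dia=42)
E
```

```text
small [array([ 596.5, -105.2,   10. ]), array([ 589.1, -108.7,   10. ]), array([ 588.6, -103.6,   10. ])] tri [ 592.5 -107.2    6.8]
medium [array([468.3, -79.4,  10. ]), array([467.3, -81.2,  10. ]), array([464.9, -82.9,  10. ])] tri [466.7 -80.8  11.3]
large [array([ 496.8, -266.7,   10. ]), array([ 492.1, -265.1,   10. ]), array([ 490.2, -254.7,   10. ])] tri [ 494.9 -269.    -2. ]
hit False w 41.1 df [-0.1 -0.1 -0.7]
```

```bash
python3 - <<'E'
from h import *
import pickle
place(494.5,-266.8,dia=42)
# look at the other stands and the placed vial
robot.move_to([530,-180,200],down(0)); robot.hold(.2); s=snap('wrist','s2.png'); pickle.dump(s,open('s2.pkl','wb'))
for q in ('stand_small','stand_medium','vial_large'):
    for r in finder.recognise('wrist',q)[:1]:
        e=r['extent'];m=((e[0]+e[2])/2,(e[1]+e[3])/2);print(q,round(r['score'],2),np.round(e),at_z(s,m,12).round(1))
print(sensors.current_time())
E
```

```text
touch True [ 494.4 -266.9   35.2] [0.1 0.2 5.3]
stand_small 0.87 [368. 126. 410. 170.] [ 598.1 -105.1   12. ]
stand_medium 0.92 [235.  92. 293. 154.] [468.4 -79.5  12. ]
vial_large 0.9 [267. 275. 312. 336.] [ 488.6 -284.3   12. ]
32.1167
```

View pics/s2.png

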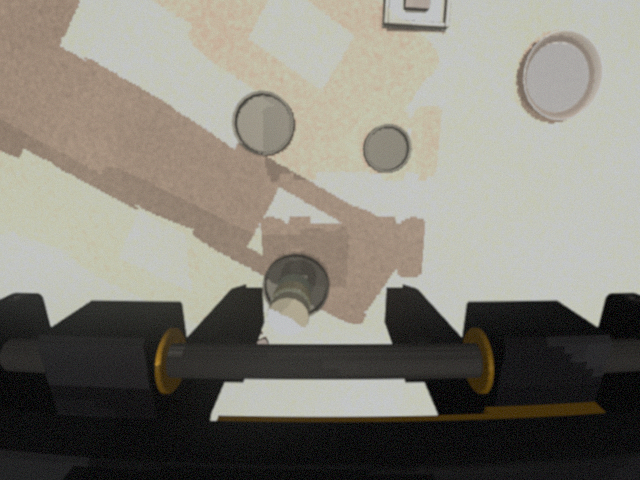

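The large vial stands in its cup (rim centre about (296,284)), and the touch came at the expected height of 35.2. The small stand at (387,148) and the medium at (264,123) match their boxes. I'll take one overhead look at the small stand, the tightest fit, then pick the small vial.

```bash
python3 - <<'E'
from h import *
robot.move_to([594,-106,150],down(0)); robot.hold(.2); s=snap('wrist')
for r in finder.recognise('wrist','stand_small')[:1]:
    e=r['extent'];m=((e[0]+e[2])/2,(e[1]+e[3])/2);p=at_z(s,m,12);print(round(r['score'],2),np.round(e),p.round(1), proj(s,[[594,-106,14]]))
x,y=(p[:2]+[594,-106])/2
assert abs(x-594)<3 and abs(y+106)<3
pick(466.1,171.5,dia=26)
place(x,y,dia=26)
robot.move_to([530,-180,200],down(0)); robot.hold(.2); s=snap('wrist','s3.png'); print(sensors.current_time(),x,y)
E
```

```text
0.93 [300. 202. 348. 251.] [ 595.3 -105.1   12. ] [[322.75280299 227.75767349]]
hit False w 24.6 df [ 0.1 -0.3 -0.1]
touch True [ 594.5 -105.6   35.1] [-0.7  0.2  4.2]
43.9167 594.6457135969872 -105.55603546071083
```

View pics/s3.png

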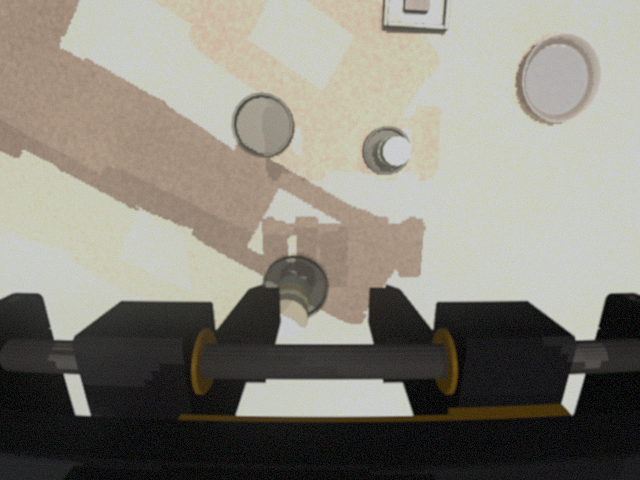

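The small vial stands upright in the small cup, its cap at (397,152) within the rim at (387,149). The large one is unchanged. The medium is last.

```bash
python3 - <<'E'
from h import *
pick(471.7,119.6,dia=34)
place(467.3,-80.3,dia=34)
robot.move_joints([-1.549,0.181,1.607,0,1.354,-0.206]); robot.hold(.3)
T=snap('top'); D=snap('side')
a=cv2.resize(T['color'][160:320,100:500],(800,320)); b=D['color'][180:460,120:420]
cv2.imwrite('pics/end.png',np.vstack([a,np.pad(b,((0,0),(0,500),(0,0)))])[:,:,::-1]); print(sensors.current_time())
E
```

```text
hit False w 32.6 df [-0.2  0.6  0. ]
touch True [467.2 -80.3  35.1] [-1.1  0.4  4.5]
56.375
```

View pics/end.png

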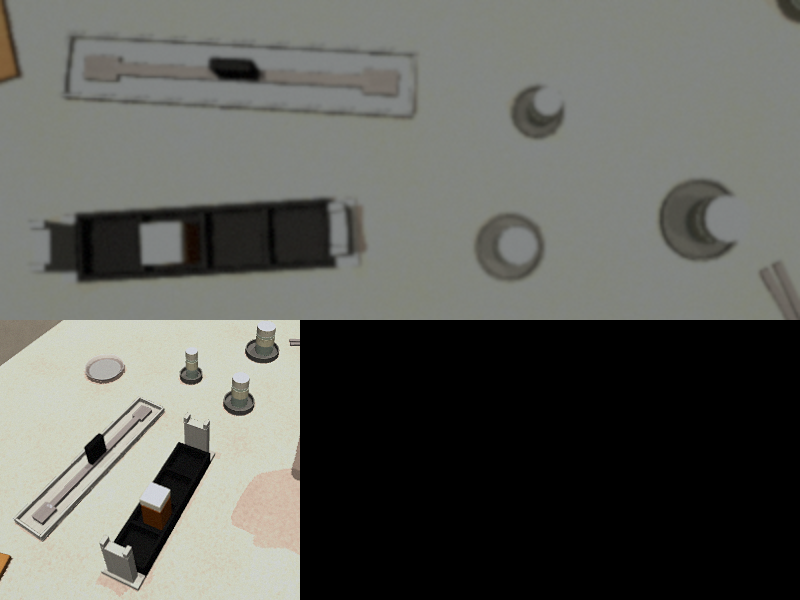

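The last picture shows the bar flat and grip up in the tray, the three vials upright in their cups at (538,110), (510,247) and (700,220), and the square bottle in its bay at (163,243).

```bash
python3 -c "
from h import *
robot.close_job()"
```

```text
the job is handed in; nothing more can be done
```

I finished the job and handed it in at about 56 s on the robot's clock, inside the 99 s limit. The bar went into the tray first. Then I stood the large, small and medium vials in their own stands, lowering each at 15 mm/s until it touched the floor of its stand.

**Last checks (top and side cameras):**
- The bar lies flat in the tray with the grip up.
- All three vials stand upright in the right stands.
- The square bottle is still in its bay.
- The arm is back at its start pose, touching nothing.

**Readings that disagreed:**
- **Stand positions:** the small stand's position differed by up to 8 mm between cameras, and one side-camera reading of the large stand was about 12 mm off. I took a closer look at the small stand and used a combined estimate for the others. Each vial touched down at the expected height, within 0.2 mm.
- **Heights from two views:** some came out wrong, for example the small cap at 55 mm and then 85 mm, where 78 mm was expected. I used the 78 mm given by the task text for the cap positions. The large cap's measured height agreed with it (77–78 mm).
- **Wrist force:** the change on lifting a vial was too noisy to confirm the weights. The finger widths confirmed the grasps instead (41, 25 and 33 mm).

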